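# Unscrew the tall canister's lid at the picking line

## Task

Open the taller of the two steel canisters so the next picker can take packs from it: unscrew its lid anticlockwise by its bar until the thread lets go, lift it straight off, and set it down, bar upwards, flat inside the shallow empty white tray. Do not drop it into the tray, and leave the shorter canister's lid where it is.

Things in the scene. Friction and masses are not known exactly. Their poses are not given: they have to be found in the camera images.
- tall_can: taller steel canister, 110 mm across, fixed to the bench; rim 156 mm up (the short one's: 101). Origin: centre of underside, z up. Its lid is fully screwed on when the lid's x lies along this x; it may start up to 15 degrees loosened. The thread frees the lid from 64 degrees anticlockwise (positive yaw) off fully on, up to a stop at 149; 85 is a good turn. Until then it cannot be lifted.
- tall_lid: its loose aluminium screw lid, 0.13 to 0.25 kg, 94 mm across, 24 mm high, plus a black grip bar on top: 60 mm long along the lid's x, 16 mm wide along y, 24 to 50 mm above the origin, centred. Origin: centre of the lower edge, z up; on the canister it is 136 mm above the bench. Turns easily, need not be raised while turning (1 to 4 mm of play); clockwise it stops at about fully on.
- tray: shallow empty white plastic tray fixed to the bench, 170 mm (x) by 150 mm (y) outside, 22 mm high, walls and floor 4 mm thick. Origin: centre of its underside, z up.
- short_lid: the same kind of lid on the shorter canister, its origin 81 mm and its bar's top 131 mm above the bench: to be left alone. The other things lying about the canisters and tray are lower than 125 mm.
Mind the look-alikes: they are no part of the job. Leave any purple look-alike of the tall_can alone.

How it is judged:
On the way, in this order (a step that is already met when the one before it is completed fails the run):
1. the lid is unscrewed to the thread's release while still sitting on the neck (angle between the x axis of tall_lid and the x axis of tall_can, either way round above 0.95 rad and z of tall_lid in the frame of tall_can below 0.144 m and horizontal distance between tall_lid and tall_can below 0.01 m), for 0.05 s.
2. the lid is lifted clear above the canister, bar upwards (z of tall_lid in the frame of tall_can above 0.16 m and angle between tall_lid's own z axis and vertical below 0.4 rad), for 0.1 s.
At the end, for the whole second after the job is handed in: The tall canister's lid lies still and flat (within 8 degrees, bar upwards) on the tray's floor, its centre within 50 mm of the tray's centre and its lower edge within 10 mm of the tray's underside, released; the shorter canister's lid is within 20 mm of where it was (horizontal distance between tall_lid and tray below 0.05 m and z of tall_lid in the frame of tray below 0.01 m and angle between tall_lid's own z axis and vertical below 0.15 rad and linear speed of tall_lid below 0.02 m/s and distance of short_lid from where it was at the start of the episode below 0.02 m); the robot touches nothing.
It fails at once if the shorter canister's lid is moved more than 20 mm (distance of short_lid from where it was at the start of the episode above 0.02 m).
It fails at once if the lid is dropped into the tray: let go with its lower edge more than 45 mm above the tray's underside (horizontal distance between tall_lid and tray below 0.1 m and z of tall_lid in the frame of tray above 0.045 m and contact force between the fingers and tall_lid below 0.3 N).
It also fails if it takes over 58 s, if anything falls off the work surface, if the arm or the gripper's body presses on something with over 40 N, if the wrist force passes 120 N, or if a joint passes its speed limit or range.

## Robot

A 6-joint arm with a two-finger parallel gripper is mounted at the origin on the work surface. World frame = base frame: x ahead of the robot, y to its left, z up, the work surface at z = 0. Lengths are in m, angles in rad, forces in N, time in s.
With the tool pointing down it reaches from about 0.35 to 0.85 m from the base axis. Payload 8.1 kg.
Tool frame: the origin (TCP) lies at the very end of the fingers, on their centre line; the grasp point (between the pads) lies 19 mm behind it; z points along the fingers, y is the line along which they close (so a half turn about z gives the same grasp; the last joint's range is limited). The gripper opens to 93 mm and grips with 3 to 60 N. Pads are 15 mm wide; open, the fingers measure 128 mm over their backs; the gripper's body (75 mm by 188 mm) begins 65 mm behind the grasp point.
Start: joints at [-1.225, 0.13, 1.488, -0, 1.523, -0.085], TCP at [0.251, -0.545, 0.219] pointing down, gripper open.
Joint ranges: [-2.96, 2.96], [-0.89, 2.26], [0.02, 2.5], [-1.34, 4.48], [0, 2.73], [-2.66, 2.66]. Speed limits (rad/s): [2.39, 2.39, 2.79, 3.14, 3.14, 3.14].

## Interface

Orientations are given as [roll, pitch, yaw] about the fixed x, y, z axes, in that order (R = Rz(yaw) Ry(pitch) Rx(roll)).
In Python, from cell import get_state, capture, job_done, regions_of gives the robot as it stands.
- The arm moves only by the shell command python3 -m crank 'ROWS'. ROWS is JSON, a list of rows, each a list of 3 entries, a list of its own where there are three numbers: the opening in per cent of the stroke, from 0 (shut) to 100 (fully open), then the shift along the tool's x, y, z in cm, then the turn about the tool's z in degrees. A call has 1 to 12 rows; each row shifts and turns the commanded pose from where the row before left it, along the tool's axes as they then stand; what a row does not reach is not made up. A row lasts 1/12 s, in which the tool goes at most 41.7 mm and 7.16 degrees, less where a joint would pass 70% of its speed; a pose out of reach is approached as far as the arm can. A call is refused whole if a number of a shift passes 4.17 or a number of a turn 7.16, either way. A call with a gripper value outside its range is refused whole. The fingers move at their own pace and stop on an object; the grip force is fixed at half the most. Time passes only in rows, so rows that do not move let the fingers close. It gives the time, the measured TCP pose, the force, the opening and the grip force at its end, in the units of the state.
- get_state(): the state, without advancing time (a new reading comes with each control period).
- capture(name): name is "scene" or "top" or "wrist"; returns a dict with "image" (420x560x3 uint8, red, green, blue), "z_map" (420x560 float32, m along the optical axis (not along the pixel's ray), 0 where there is no reading), "fx", "fy", "cx", "cy" (pixels), "rvec" (rotation vector, rad) and "tvec" (3), from world to camera coordinates, as OpenCV has them; the wrist camera has in their place "tool_from_camera" (4x4, takes a point from camera to tool coordinates, whose origin is the TCP and whose axes are the flange's). Camera axes: x right, y down, z forward; pixel columns grow to the right and rows downward; lengths in m; the calibration is good to about 2 mm. A picture is of the moment at which its call begins: read the wrist's pose just before it.
- job_done(): hands the job in; it is judged then, once.
Trained networks look in the newest picture that a camera, given by its name, has taken for a name from the list of things; names that differ only in an ending like _2 or _b are one class to them, and where a whole thing is asked for, a point or a joint stands for the part that bears it (a point fixed in the world has none). Each returns a list of dicts, best first, with "conf" (0 to 1); they miss things now and then, are a little off and sometimes report something else, mostly with a low value. They report only what shows in the picture. A call takes as long as a camera call. They do not tell look-alikes from the thing itself.
- regions_of(camera, query): "mask" (420x560 bool, what is visible of it) and "centre" ([column, row] in pixels, amid what is visible of it).
The state is a dict: "time": time; "joints": joint angles; "joint_velocities": joint speeds; "joint_torque": joint torques, N m; "position": TCP position; "orientation": TCP orientation; "ft_force": force on the tool from outside, world axes, zero at the start; "wrist_torque": the same for the moment, N m; "opening": finger opening in m; "grasp_force": force on a finger pad.
Only numpy, scipy, OpenCV 4.12 (cv2) and the standard library are available. Lean on these libraries where they do the work, as an engineer would, in place of code of your own. Each camera call takes 0.05 s, during which the arm holds its last target. There are 200 camera calls.

## Working session

There is one attempt and no reset: what is moved stays moved. The work goes in short steps, Python scripts to look and compute and a shell command to move; the robot and the scene stay as the last step left them, time stands still between calls to the robot, and variables do not carry over. Pictures are saved under pics/ and viewed, at most 10 in all, crops included, and the job is handed in when it is done.

```bash
mkdir -p pics; ls
cat > h.py <<'E'
import numpy as np, cv2
from cell import get_state, capture, job_done, regions_of
def world(c):
    R=cv2.Rodrigues(np.array(c["rvec"],float))[0]; t=np.array(c["tvec"],float).ravel()
    z=c["z_map"].astype(float); v,u=np.mgrid[:z.shape[0],:z.shape[1]]
    p=np.dstack([(u-c["cx"])/c["fx"]*z,(v-c["cy"])/c["fy"]*z,z])
    w=(p-t)@R; w[z==0]=np.nan
    return w
def save(n,im): cv2.imwrite(f"pics/{n}.png",im[:,:,::-1])
E
python3 - <<'E'
from h import *
print(get_state())
ims=[]
for n in("top","scene"):
    c=capture(n); w=world(c); ims.append(c["image"]); np.savez(f"{n}.npz",w=w,im=c["image"])
    for q in("tall_can","tall_lid","tray","short_lid"):
        for r in regions_of(n,q):
            m=r["mask"]; p=w[m]; p=p[~np.isnan(p[:,0])]
            print(n,q,round(r["conf"],2),np.round(r["centre"]),m.sum(),np.round(np.median(p,0),3) if len(p) else 0, np.round(np.percentile(p[:,2],98),3) if len(p) else 0)
save("top",ims[0]); save("scene",ims[1])
E
```

```text
pics
{'time': 0.0, 'joints': array([-1.22538704e+00,  1.31168647e-01,  1.48930897e+00, -2.87748397e-05,
        1.52295594e+00, -8.53794965e-02]), 'joint_velocities': array([-0.0007116 ,  0.00156379,  0.00027437, -0.0005422 , -0.00027217,
       -0.00272167]), 'joint_torque': array([ 1.36943231e-04, -5.59850693e+01, -4.91754878e+01,  7.69888703e-02,
        3.58266814e-02, -1.75392988e-04]), 'position': array([ 0.25037998, -0.54463239,  0.21756666]), 'orientation': array([-3.13975601e+00, -1.28349429e-04,  4.30790073e-01]), 'ft_force': array([ 0.11301977,  0.08154   , -0.34259328]), 'wrist_torque': array([0.00195399, 0.02914432, 0.03257477]), 'grasp_force': 0.0, 'opening': 0.09311196085636207}
top tall_can 0.67 [133. 258.] 2469 [0.345 0.383 0.129] 0.157
top tall_can 0.65 [292. 165.] 547 [0.549 0.018 0.123] 0.13
top tall_can 0.57 [193. 268.] 2133 [0.32  0.242 0.131] 0.157
top tall_lid 0.57 [303. 145.] 1383 [ 0.587 -0.002  0.161] 0.188
top tray 0.59 [404. 207.] 4147 [ 0.463 -0.278  0.005] 0.024
top short_lid 0.77 [188. 196.] 1261 [0.482 0.256 0.106] 0.133
scene tall_can 0.9 [298. 280.] 1604 [ 0.614 -0.048  0.097] 0.129
scene tall_can 0.86 [313.  99.] 2420 [0.358 0.368 0.111] 0.154
scene tall_can 0.61 [267. 128.] 2586 [0.334 0.222 0.118] 0.155
scene tall_lid 0.93 [304. 246.] 1962 [ 0.594 -0.015  0.16 ] 0.186
scene tall_lid 0.66 [169. 344.] 7133 [ 0.461 -0.282  0.004] 0.023
scene tall_lid 0.2 [297. 282.] 1677 [ 0.616 -0.048  0.096] 0.131
scene tray 0.97 [167. 344.] 7155 [ 0.462 -0.282  0.004] 0.023
scene tray 0.22 [303. 249.] 2058 [ 0.593 -0.015  0.16 ] 0.186
scene short_lid 0.67 [328. 154.] 1146 [0.49  0.243 0.104] 0.131
```

View pics/top.png

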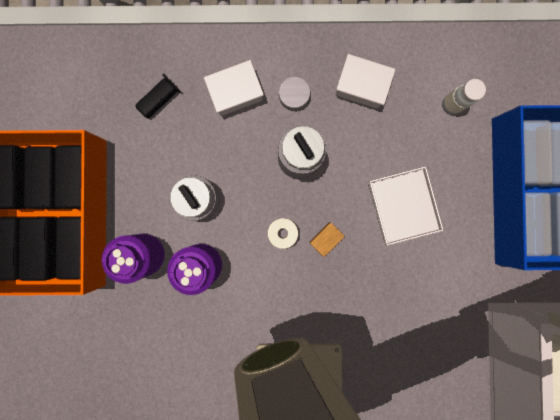

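View pics/scene.png

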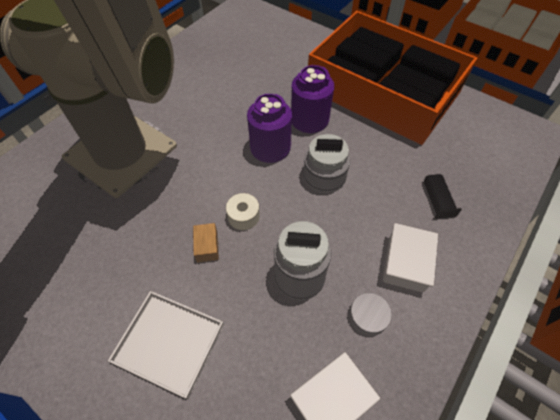

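Top picture: the lidded tall canister is at (303,147), the lidded short one at (192,198), and the empty tray at (405,206). Other things that could be mistaken for them:
- two open purple cans at (130,260) and (193,268)
- grey disc at (294,93)
- white boxes at (235,88) and (365,82)

I choose (303,147), because its bar top is at 0.186 and the short one's is at 0.131. Next I check it in a close crop and measure.

Run:
```python
from h import *
for n in("top","scene"):
    d=np.load(n+".npz"); w=d["w"]; im=d["im"]
    near=np.hypot(w[...,0]-.59,w[...,1]+.005)<.09
    dark=im.max(2)<75
    bar=near&(w[...,2]>.176)&(w[...,2]<.2); lid=near&(w[...,2]>.15)&(w[...,2]<.17)
    for k,m in(("bar",bar),("bardark",bar&dark),("lid",lid)):
        p=w[m]; r=cv2.minAreaRect((p[:,:2]*1000).astype(np.float32))
        x=p[:,:2]-p[:,:2].mean(0); e=np.linalg.eigh(x.T@x)[1][:,1]
        print(n,k,len(p),np.round(p.mean(0),4),"rect",np.round(r[0]),np.round(r[1]),"yaw",np.round(np.degrees(np.arctan2(e[1],e[0]))%180,1),np.round(np.percentile(p[:,2],[5,95]),3))
    m=(abs(w[...,0]-.46)<.13)&(abs(w[...,1]+.28)<.13)&(im.min(2)>140)&(w[...,2]<.04)
    l,lab,st,ce=cv2.connectedComponentsWithStats(m.astype(np.uint8)); m=lab==1+np.argmax(st[1:,4])
    p=w[m]; print(n,"tray",[np.round(a,1) for a in cv2.minAreaRect((p[:,:2]*1000).astype(np.float32))], np.round(p.mean(0),3))
im=np.load("top.npz")["im"][105:195,255:350]; save("crop",cv2.resize(im,None,fx=5,fy=5,interpolation=2))
```

```text
top bar 217 [ 0.5887 -0.0024  0.1857] rect [589.  -3.] [60. 16.] yaw 31.6 [0.183 0.188]
top bardark 185 [ 0.5872 -0.0022  0.1858] rect [588.  -2.] [57. 14.] yaw 31.4 [0.182 0.188]
top lid 1137 [ 0.588  -0.0023  0.1605] rect [590.  -3.] [89. 91.] yaw 130.3 [0.158 0.163]
top tray [array([ 462.2, -280.4]), array([177.5, 161.2]), np.float64(14.3)] [ 0.461 -0.278  0.006]
scene bar 317 [ 0.5896 -0.0077  0.1841] rect [589.  -6.] [58. 17.] yaw 31.4 [0.177 0.187]
scene bardark 294 [ 0.5892 -0.0085  0.1841] rect [588.  -7.] [57. 15.] yaw 31.1 [0.177 0.187]
scene lid 1457 [ 0.592  -0.0114  0.1594] rect [589.  -6.] [91. 91.] yaw 120.1 [0.156 0.162]
scene tray [array([ 453.4, -276.7]), array([182.7, 155.5]), np.float64(14.3)] [ 0.46  -0.282  0.005]
```

View pics/crop.png

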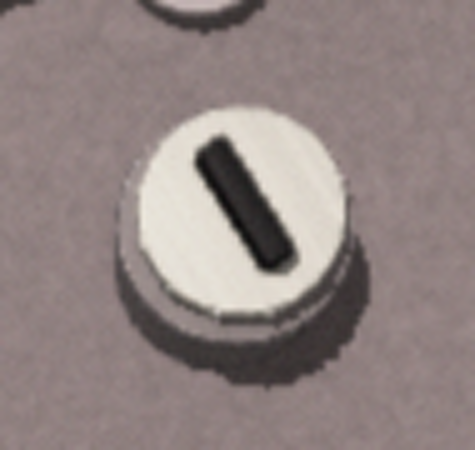

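The crop shows a steel, non-purple lid with its black bar from about (210,150) to (280,265), so this is the right canister. The bar is at yaw 31.5°, centre about (0.589, -0.004), top 0.186, which fits the 136+50 mm given. Moving above it.

```bash
python3 -m crank '[[100,[0,0,-1.5],-6.8],[100,[3.57,-1.77,-0.2],0],[100,[3.57,-1.77,-0.2],0],[100,[3.57,-1.77,-0.2],0],[100,[3.57,-1.77,-0.2],0],[100,[3.57,-1.77,-0.2],0],[100,[3.57,-1.77,-0.2],0],[100,[3.57,-1.77,-0.2],0],[100,[3.57,-1.77,-0.2],0]]'
python3 -m crank '[[60,[3.57,-1.77,-0.2],0],[60,[3.57,-1.77,-0.2],0],[60,[3.57,-1.77,-0.2],0],[60,[3.57,-1.77,-0.2],0],[60,[3.57,-1.77,-0.2],0],[60,[3.57,-1.77,-0.2],0],[60,[3.57,-1.77,-0.2],0],[60,[3.57,-1.77,-0.2],0],[60,[0,0,0],0],[60,[0,0,0],0],[60,[0,0,0],0]]'
python3 - <<'E'
from h import *
from scipy.spatial.transform import Rotation as Ro
s=get_state(); c=capture("wrist"); save("w1",c["image"])
z=c["z_map"].astype(float); v,u=np.mgrid[:420,:560]
p=np.dstack([(u-c["cx"])/c["fx"]*z,(v-c["cy"])/c["fy"]*z,z,np.ones_like(z)])@np.array(c["tool_from_camera"]).T
t=p[...,:3]; R=Ro.from_euler("xyz",s["orientation"]).as_matrix(); w=t@R.T+s["position"]
print(s["position"],np.degrees(s["orientation"]),s["opening"])
near=(z>0)&(np.hypot(w[...,0]-.589,w[...,1]+.004)<.06)
for k,m in(("bar",near&(w[...,2]>.177)&(w[...,2]<.195)),("lid",near&(w[...,2]>.15)&(w[...,2]<.17))):
    q=w[m]; 
    if len(q)<20: continue
    r=cv2.minAreaRect((q[:,:2]*1000).astype(np.float32)); x=q[:,:2]-q[:,:2].mean(0); e=np.linalg.eigh(x.T@x)[1][:,1]
    print(k,len(q),np.round(q.mean(0),4),r,np.degrees(np.arctan2(e[1],e[0]))%180,"in tool rect",np.round(t[m].mean(0),4))
E
```

```text
time: 1.25
position: [0.4209, -0.2735, 0.2501]
orientation: [3.141, -0.0, 0.549]
ft_force: [-0.9, 0.5, 0.4]
opening: 0.0931
grasp_force: 0.0
time: 2.17
position: [0.5896, -0.0055, 0.2654]
orientation: [3.142, 0.001, 0.55]
ft_force: [-0.6, -0.1, 0.5]
opening: 0.056
grasp_force: 0.0
[ 0.5895802  -0.00545143  0.26537452] [1.79999488e+02 4.55346033e-02 3.15289266e+01] 0.05596056141802957
bar 1551 [ 0.5909 -0.0039  0.185 ] ((589.8279418945312, -4.749427795410156), (59.1171875, 16.013763427734375), 31.179800033569336) 31.52893655383383 in tool rect [ 0.002  -0.0006  0.0803]
lid 7433 [ 0.5924 -0.0029  0.1594] ((589.2862548828125, -4.9211578369140625), (91.54135131835938, 91.17234802246094), 63.08011245727539) 121.8419804765314 in tool rect [ 0.0038 -0.0007  0.1059]
```

View pics/w1.png

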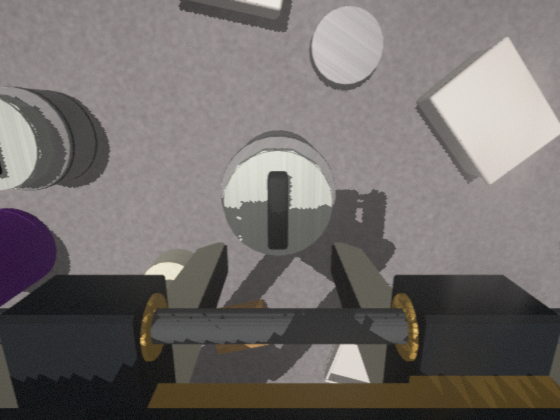

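The wrist view shows the bar at (277,210), aligned between the fingers, with the canister neck clear. Descend 10.2 cm and close.

```bash
python3 -m crank '[[60,[0,0,3],0],[60,[0,0,3],0],[60,[0,0,2.5],0],[60,[0,0,1],0],[60,[0,0,0.7],0],[60,[0,0,0],0],[0,[0,0,0],0],[0,[0,0,0],0],[0,[0,0,0],0],[0,[0,0,0],0],[0,[0,0,0],0],[0,[0,0,0],0]]'
```

```text
time: 3.22
position: [0.5901, -0.0053, 0.1641]
orientation: [3.141, -0.001, 0.55]
ft_force: [0.2, -0.3, -0.8]
opening: 0.0204
grasp_force: 0.0
```

```bash
python3 -m crank '[[0,[0,0,0],0],[0,[0,0,0],0],[0,[0,0,0],0],[0,[0,0,0],-3],[0,[0,0,0],-5],[0,[0,0,0],-5]]'
```

```text
time: 3.72
position: [0.5901, -0.0055, 0.164]
orientation: [3.141, -0.0, 0.78]
ft_force: [-0.8, 0.3, 2.4]
opening: 0.016
grasp_force: 30.0
```

Firm grip on 16 mm and it turns freely. Another 68°.

```bash
python3 -m crank '[[0,[0,0,0],-6],[0,[0,0,0],-6],[0,[0,0,0],-6],[0,[0,0,0],-6],[0,[0,0,0],-6],[0,[0,0,0],-6],[0,[0,0,0],-6],[0,[0,0,0],-6],[0,[0,0,0],-6],[0,[0,0,0],-6],[0,[0,0,0],-6],[0,[0,0,0],-4]]'
python3 -m crank '[[0,[0,0,0],0],[0,[0,0,0],0],[0,[0,0,0],0]]'
python3 - <<'E'
from h import *
print(get_state()["wrist_torque"])
c=capture("top"); w=world(c); im=c["image"]; save("t2",cv2.resize(im[80:230,220:380],None,fx=4,fy=4))
E
```

```text
time: 4.72
position: [0.5901, -0.0055, 0.164]
orientation: [3.141, 0.0, 2.004]
ft_force: [0.6, 0.2, 2.9]
opening: 0.0157
grasp_force: 30.0
time: 4.97
position: [0.59, -0.0055, 0.1639]
orientation: [3.141, 0.0, 1.996]
ft_force: [0.3, -0.7, 3.6]
opening: 0.0157
grasp_force: 30.0
[-0.09149786 -0.09445264  0.04917347]
```

View pics/t2.png

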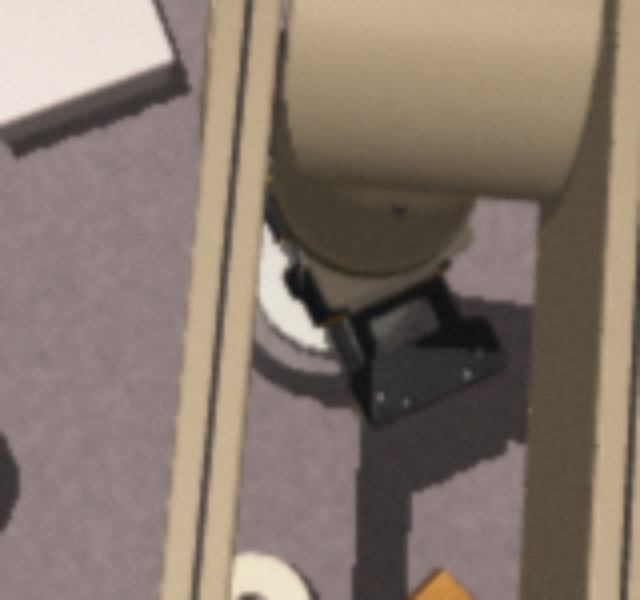

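The arm hides most of the lid, but its white edge shows at (290,310), still on the neck. The tool turned 83° with no resisting torque, so I lift gently and watch the force.

```bash
python3 -m crank '[[0,[0,0,-0.3],0],[0,[0,0,-0.5],0],[0,[0,0,-0.5],0],[0,[0,0,0],0]]'
```

```text
time: 5.35
position: [0.5902, -0.0054, 0.1778]
orientation: [3.141, 0.001, 1.998]
ft_force: [0.8, 0.1, -1.8]
opening: 0.0157
grasp_force: 30.0
```

Free: the load is -1.8 N, the lid's weight. Lift clear, then over to the tray at (0.460, -0.279).

```bash
python3 -m crank '[[0,[0,0,-2],0],[0,[0,0,-2],0],[0,[0,0,-2],0],[0,[0,0,-1.5],0],[0,[0,0,0],0],[0,[0,0,0],0]]'
python3 -m crank '[[0,[-1.3,-1.54,0],0],[0,[-1.95,-2.32,0],0],[0,[-1.95,-2.32,0],0],[0,[-1.95,-2.32,0],0],[0,[-1.95,-2.32,0],0],[0,[-1.95,-2.32,0],0],[0,[-1.95,-2.32,0],0],[0,[-1.95,-2.32,0],0],[0,[-1.95,-2.32,0],0],[0,[-1.95,-2.32,0],0],[0,[-0.65,-0.78,0],0],[0,[0,0,0],0]]'
python3 - <<'E'
from h import *
from scipy.spatial.transform import Rotation as Ro
s=get_state(); c=capture("wrist"); save("w2",c["image"])
z=c["z_map"].astype(float); v,u=np.mgrid[:420,:560]
p=np.dstack([(u-c["cx"])/c["fx"]*z,(v-c["cy"])/c["fy"]*z,z,np.ones_like(z)])@np.array(c["tool_from_camera"]).T
t=p[...,:3]; R=Ro.from_euler("xyz",s["orientation"]).as_matrix(); w=t@R.T+s["position"]
m=(z>0)&(abs(w[...,0]-.46)<.12)&(abs(w[...,1]+.28)<.12)&(w[...,2]<.035)&(w[...,2]>.012)
q=w[m]; r=cv2.minAreaRect((q[:,:2]*1000).astype(np.float32)); print(len(q),r)
m=(z>0)&(np.linalg.norm(t[...,:2],axis=2)<.06)&(t[...,2]>-.005)&(t[...,2]<.015)
q=t[m]; print("lid top in tool",len(q),np.round(np.median(q,0),4),np.polyfit(q[:,0],q[:,2],1),s["position"],s["opening"])
E
```

```text
time: 5.85
position: [0.5904, -0.0054, 0.2523]
orientation: [3.14, 0.001, 1.998]
ft_force: [0.1, -0.5, -2.4]
opening: 0.0158
grasp_force: 30.0
time: 6.85
position: [0.4576, -0.2807, 0.2496]
orientation: [-3.14, -0.002, 1.995]
ft_force: [1.1, -0.1, -2.4]
opening: 0.0156
grasp_force: 30.0
1372 ((458.2125549316406, -265.6346740722656), (170.41751098632812, 125.35083770751953), 14.412413597106934)
lid top in tool 10571 [ 0.0193 -0.0012  0.0045] [0.01845751 0.0041658 ] [ 0.45759966 -0.28066299  0.24960181] 0.015621143272698895
```

View pics/w2.png

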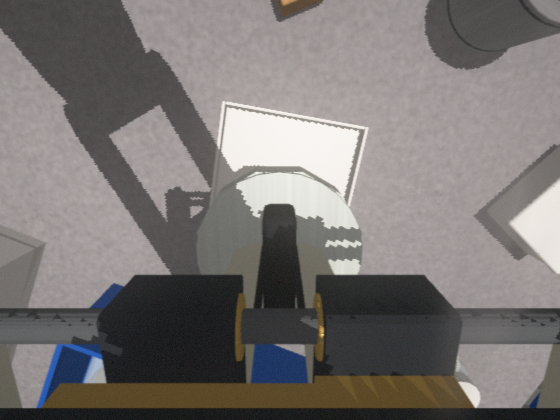

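The lid is held level, and the tray rim is visible ahead at (222,103) to (367,128). Its centre comes out at (0.461, -0.278), and the TCP is 4 mm from it. Lowering.

```bash
python3 -m crank '[[0,[0.1,0.4,2],0],[0,[0,0,3],0],[0,[0,0,3],0],[0,[0,0,3],0],[0,[0,0,3],0],[0,[0,0,3],0],[0,[0,0,2],0],[0,[0,0,1],0],[0,[0,0,0.5],0],[0,[0,0,0],0]]'
python3 -m crank '[[0,[0,0,0.3],0],[0,[0,0,0.3],0],[0,[0,0,0.2],0],[0,[0,0,0.2],0],[0,[0,0,0],0],[0,[0,0,0],0]]'
```

```text
time: 7.73
position: [0.4625, -0.2752, 0.0457]
orientation: [-3.141, -0.002, 1.999]
ft_force: [-0.4, -0.3, -2.1]
opening: 0.016
grasp_force: 30.0
time: 8.23
position: [0.4628, -0.2765, 0.0368]
orientation: [3.141, 0.0, 1.998]
ft_force: [-0.3, 0.5, -2.1]
opening: 0.0157
grasp_force: 30.0
```

```bash
python3 -m crank '[[0,[0,0,0.15],0],[0,[0,0,0.15],0],[0,[0,0,0.1],0],[0,[0,0,0],0],[0,[0,0,0],0]]'
```

```text
time: 8.65
position: [0.4626, -0.2763, 0.0325]
orientation: [-3.141, -0.0, 1.998]
ft_force: [0.3, -0.2, -1.9]
opening: 0.0155
grasp_force: 30.0
```

```bash
python3 -m crank '[[0,[0,0,0.1],0],[0,[0,0,0.1],0],[0,[0,0,0],0],[0,[0,0,0],0]]'
```

```text
time: 8.98
position: [0.4629, -0.2766, 0.0319]
orientation: [3.142, 0.0, 1.998]
ft_force: [-4.5, 3.6, 10.2]
opening: 0.0156
grasp_force: 30.0
```

The force is now 10 N upward, so the lid is on the tray floor. Release, rise and check.

```bash
python3 -m crank '[[45,[0,0,-0.05],0],[45,[0,0,0],0],[45,[0,0,0],0],[45,[0,0,0],0],[45,[0,0,0],0],[45,[0,0,0],0],[45,[0,0,-1],0],[45,[0,0,-2],0],[45,[0,0,-3],0],[45,[0,0,-3],0],[45,[0,0,-3],0],[45,[0,0,0],0]]'
python3 -m crank '[[45,[0,0,-3],0],[45,[-2,0,-3],0],[45,[-3,0,-1],0],[45,[-3,0,0],0],[45,[-3,0,0],0],[45,[0,0,0],0],[45,[0,0,0],0]]'
python3 - <<'E'
from h import *
c=capture("scene"); w=world(c); im=c["image"]; save("s3",im)
near=np.hypot(w[...,0]-.462,w[...,1]+.278)<.06
for a,b in((.02,.035),(.045,.07)):
    q=w[near&(w[...,2]>a)&(w[...,2]<b)]; A=np.c_[q[:,:2],np.ones(len(q))]
    print(len(q),np.round(np.median(q,0),4),cv2.minAreaRect((q[:,:2]*1000).astype(np.float32)),"tilt",np.linalg.lstsq(A,q[:,2],rcond=None)[0][:2])
d=np.load("scene.npz")["w"]
for W in(d,w):
    q=W[(np.hypot(W[...,0]-.485,W[...,1]-.25)<.06)&(W[...,2]>.12)&(W[...,2]<.14)]; print("short bar",len(q),np.round(q.mean(0),4))
E
```

```text
time: 9.98
position: [0.466, -0.2788, 0.1594]
orientation: [3.136, 0.01, 1.998]
ft_force: [0.1, -0.7, 0.5]
opening: 0.0418
grasp_force: 0.0
time: 10.57
position: [0.5081, -0.3773, 0.2202]
orientation: [-3.141, -0.002, 1.997]
ft_force: [-1.1, 0.9, 0.5]
opening: 0.0419
grasp_force: 0.0
1469 [ 0.4708 -0.2791  0.0278] ((461.8817138671875, -278.075927734375), (89.85366821289062, 91.72420501708984), 85.001220703125) tilt [-0.00753663 -0.00029567]
310 [ 0.4639 -0.279   0.0534] ((461.8831787109375, -278.1402587890625), (17.15439224243164, 59.70755386352539), 24.02696418762207) tilt [-0.16163804 -0.06502399]
short bar 199 [0.4836 0.2533 0.1282]
short bar 200 [0.4832 0.2532 0.1281]
```

View pics/s3.png

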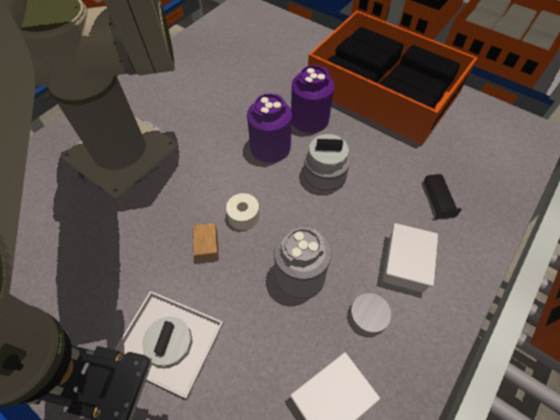

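The lid lies flat in the tray at (165,341), bar up, with its top at 28 mm and centred within a few mm. The tall canister at (302,250) is open with its packs showing. The short lid at (328,150) has not moved, and the gripper is clear of everything.

```bash
python3 -c "
from cell import job_done; print(job_done())"
```

```text
the job is handed in; nothing more can be done
None
```

The tall canister is open and its lid lies flat, bar up, in the middle of the white tray; the short canister's lid was not moved, and the job was handed in at about 11 s (the hand-in returned no verdict).

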